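# Unclamp the finished stone sample and lay it in the parts crate

## Robot

A 7-joint arm with a two-finger parallel gripper is mounted at the origin on the work surface. World frame = base frame: x ahead of the robot, y to its left, z up, the work surface at z = 0. Lengths are in m, angles in rad, forces in N, time in s.
With the tool pointing down it reaches from about 0.4 to 0.85 m from the base axis. Payload 10.4 kg.
Tool frame: the origin (TCP) lies between the finger pads; the fingertips stand manip.tip_extent ahead of it and the grasp point (between the pads) lies 6 mm ahead of it (manip.tip_extent is the distance from the TCP to the fingertips, in m); z points along the fingers, y is the line along which they close (so a half turn about z gives the same grasp; the last joint's range is limited). The gripper opens to 85 mm and grips with 20 to 120 N. Pads are 22 mm wide; open, the fingers measure 114 mm over their backs; the gripper's body (76 mm by 85 mm) begins 54 mm behind the grasp point. The pads swing forward as they close: fully open they stand 13 mm farther back than shut.
Start: joints at [-1.2, 0.332, -0.065, 1.46, 0.022, 1.35, -0.088], TCP at [0.24, 0.577, 0.256] pointing down, gripper open.
Joint ranges: [-2.6, 2.6], [-0.5, 2.12], [-1.47, 1.34], [0.16, 2.42], [-1.27, 4.41], [0.06, 2.06], [-2.6, 2.6]. Speed limits (rad/s): [2.22, 2.22, 2.79, 2.79, 3.14, 3.14, 3.14].

## Interface

Orientations are given as a unit quaternion [x, y, z, w].
In Python, from workcell import get_obs, optics, workorder, manip gives the robot as it stands.
- The arm moves only by the tool jog_arm, never from a script. Its argument "increments" is a list of rows, each a list of 7 numbers: the shift along the tool's x, y, z in m, then the turn, a rotation vector about the tool's x, y, z in rad, then the opening, from -1 (shut) to 1 (fully open). A call has 1 to 5 rows; each row is the pose to reach, as a shift and turn from the pose commanded when the call began, along the tool's axes at that moment; what a row does not reach only later rows make up. A row lasts 1/12 s, in which the tool goes at most 41.7 mm and 7.16 degrees, less where a joint would pass 70% of its speed; a pose out of reach is approached as far as the arm can. A call with a gripper value outside its range is refused whole. The fingers move at their own pace and stop on an object; "grip_force" is the grip in N (left out, the last holds). Time passes only in rows, so rows that repeat a pose let the fingers close. It gives the time, the measured TCP pose, the force, the opening and the grip force at its end, in the units of the state.
- get_obs(): the state, without advancing time (a new reading comes with each control period).
- optics.camera(name): name is "side" or "top"; returns a dict with "color" (480x640x3 uint8, red, green, blue), "depth" (480x640 float32, m along the optical axis (not along the pixel's ray), 0 where there is no reading), "K" (3x3 intrinsics, pixels), "R" (3x3) and "t" (3): a world point X has camera coordinates R X + t. Camera axes: x right, y down, z forward; pixel columns grow to the right and rows downward; lengths in m; the calibration is good to about 2 mm. A picture is of the moment at which its call begins.
- workorder.hand_in(): hands the job in; it is judged then, once.
The state is a dict: "clock": time; "joint_pos": joint angles; "joint_velocities": joint speeds; "tau": joint torques, N m; "position": TCP position; "ee_rot": TCP orientation; "ft_force": force on the tool from outside, world axes, zero at the start; "torque": the same for the moment, N m; "grip_width": opening from 0.0 (shut) to 1.0 (fully open); "grasp_force": force on a finger pad.
Only numpy, scipy, OpenCV 4.12 (cv2) and the standard library are available. Lean on these libraries where they do the work, as an engineer would, in place of code of your own. Each camera call takes 0.05 s, during which the arm holds its last target. There are 200 camera calls.

## Task

Two granite samples are clamped in the polishing jig: one is finished and whole, the other has a broken corner. Swing the toggle clamp over the whole one fully open, lift that sample out and lay it flat, polished face up, on the mat in the free part of the blue parts crate, lowering it to the mat rather than letting it fall. Leave the broken one clamped as it is, and do not shift the crate, the samples in it or anything else on the bench.

Things in the scene. Friction and masses are not known exactly. Their poses are not given: they have to be found in the camera images.
- finished: the whole sample: mid-grey speckled granite block 90 x 50 x 20 mm, 0.25 kg, all corners intact, polished face up. Origin at the centre of its underside, x along the 90 mm, y along the 50 mm, z up. Starts in one of the two seats, next to three steel pins 10 mm high (two on its +y side, 30 mm either side of the middle, one at its +x end); the middle of both long sides is free for fingers
- chipped: the broken sample: same granite and size (90 x 50 x 20 mm, same axes), but its corner at -x, +y is broken away raggedly over about 30 x 30 mm, with a pale break. It starts in the other seat and stays there, clamped
- jig: polishing jig, fixed: plywood board 195 (x) x 250 (y) x 18 mm with two seats and two toggle clamps side by side, 120 mm apart. Origin at the centre of its underside on the bench; z up, x from the seats to the clamps (samples on the -x half, clamps on the +x half). An open clamp's arm stands up to 125 mm above the bench and no nearer the samples than jig x +27
- station_a (a point): centre of the seat at station a, on the top face of the jig board (18 mm above the bench), at jig x -35.5, y +60 mm; one sample lies here, its origin on this point, its length along jig x
- station_b (a point): centre of the seat at station b, on the top face of the jig board (18 mm above the bench), at jig x -35.5, y -60 mm; one sample lies here, its origin on this point, its length along jig x
- clamp_a (a joint): handle angle of the toggle clamp at station a, rad: 0 shut (rubber foot pressing on the sample), 1.366 fully open. Grows as the grip swings towards jig +x, away from the samples, and down (to 1.156 rad past upright, end then about 94 mm above the bench); this lifts the hold-down arm up and back by 1.86 rad, slowly at first. Needs about 2 N at the grip; stays where left
- clamp_b (a joint): handle angle of the toggle clamp at station b, rad: 0 shut (rubber foot pressing on the sample), 1.366 fully open. Grows as the grip swings towards jig +x, away from the samples, and down (to 1.156 rad past upright, end then about 94 mm above the bench); this lifts the hold-down arm up and back by 1.86 rad, slowly at first. Needs about 2 N at the grip; stays where left
- clamp_a_hinge (a point): pivot of the station a clamp's handle, fixed on the jig at jig x +59.5, y +60, z +54 mm (jig frame). The handle turns about the jig's y axis through this point
- clamp_b_hinge (a point): pivot of the station b clamp's handle, fixed on the jig at jig x +59.5, y -60, z +54 mm (jig frame). The handle turns about the jig's y axis through this point
- clamp_a_grip (a point): point on the axis of the station a clamp's red grip, 80 mm from its pivot and 20 mm short of the grip's end; moves with the handle. The grip is round, 15 mm thick and 62 mm long; with the clamp shut it stands nearly upright, leaning 0.21 rad towards the samples (jig -x), its end about 152 mm above the bench
- clamp_b_grip (a point): point on the axis of the station b clamp's red grip, 80 mm from its pivot and 20 mm short of the grip's end; moves with the handle. The grip is round, 15 mm thick and 62 mm long; with the clamp shut it stands nearly upright, leaning 0.21 rad towards the samples (jig -x), its end about 152 mm above the bench
- crate: parts crate, loose, blue plastic, 300 (x) x 200 (y) x 75 mm high, walls 4 mm, with a black rubber mat whose top is 7 mm above the bench. Origin at the centre of its underside, z up. Two samples lie in its +x half; the -x half (crate x from -146 to about +9 mm) is free
- kept1: finished sample already in the crate, at its +x end: 90 x 50 x 20 mm, origin at the centre of its underside, x along its length, which lies across the crate (along crate y)
- kept2: second finished sample in the crate, next to the first, at crate x about +36 to +42 mm: same size and axes
- sprayer: white water sprayer with a red head, 74 mm across, 203 mm tall, standing; origin at the centre of its underside
- pads: small pile of three round polishing pads (white, yellow, orange), 100 mm across, 27 mm high; origin at the centre of its underside
- handpad: hand polishing pad, black on yellow, 90 x 55 x 30 mm; origin at the centre of its underside
- cartridge: white and green adhesive cartridge with a nozzle, 50 mm across, 265 mm tall, standing; origin at the centre of its underside
- tin: steel tin with three markers in it, 76 mm across, tin 100 mm tall, markers up to 155 mm; origin at the centre of its underside
Mind the look-alikes: they are no part of the job. What is shaped like the finished but purple is not meant.

How it is judged:
On the way, in this order (a step that is already met when the one before it is completed fails the run):
1. the clamp over the whole sample is swung open (handle past 1.15 rad) with the sample still in its seat (((distance between finished and station_a below 0.015 m and value of joint clamp_a above 1.15 rad) or (distance between finished and station_b below 0.015 m and value of joint clamp_b above 1.15 rad))), for 0.1 s.
2. the whole sample is lifted clear of the jig (underside 35 mm above the board) (height (world z) of finished above 0.053 m and height (world z) of chipped below 0.025 m), for 0.1 s.
At the end, for the whole second after the job is handed in: The whole sample lies inside the crate flat on the mat (underside within 4 mm of it, tilt under 0.08 rad), polished face up, at rest; the broken sample is still in its seat (within 10 mm) under its shut clamp (x of finished in the frame of crate between -0.13 and 0.13 m and y of finished in the frame of crate between -0.085 and 0.085 m and z of finished in the frame of crate between 0.003 and 0.011 m and angle between finished's own z axis and vertical below 0.08 rad and linear speed of finished below 0.02 m/s and angular speed of finished below 0.2 rad/s and distance of chipped from where it was at the start of the episode below 0.01 m and ((distance between chipped and station_a below 0.015 m and value of joint clamp_a below 0.15 rad) or (distance between chipped and station_b below 0.015 m and value of joint clamp_b below 0.15 rad))); the robot touches nothing.
It fails at once if the whole sample falls into the crate (faster than 0.45 m/s inside it, a drop of about 10 mm) (horizontal distance between finished and crate below 0.17 m and z of finished in the frame of crate below 0.075 m and linear speed of finished above 0.45 m/s).
It fails at once if the broken sample is unclamped or shifted by more than 10 mm (distance of chipped from where it was at the start of the episode above 0.01 m or ((distance between chipped and station_a below 0.03 m and value of joint clamp_a above 0.15 rad) or (distance between chipped and station_b below 0.03 m and value of joint clamp_b above 0.15 rad))).
It fails at once if the crate or a sample in it is shifted by more than 20 mm (distance of any of crate, kept1, kept2 from where it was at the start of the episode above 0.02 m).
It fails at once if something else on the bench is shifted by more than 20 mm (distance of any of sprayer, pads, handpad, cartridge, tin from where it was at the start of the episode above 0.02 m).
It also fails if it takes over 50 s, if anything falls off the work surface, if the arm or the gripper's body presses on something with over 40 N, if the wrist force passes 120 N, or if a joint passes its speed limit or range.

## Working session

There is one attempt and no reset: what is moved stays moved. The work goes in short steps, Python scripts to look and compute and a tool call to move; the robot and the scene stay as the last step left them, time stands still between calls to the robot, and variables do not carry over. Pictures are saved under pics/ and viewed, at most 10 in all, crops included, and the job is handed in when it is done.

Besides the shell and the picture viewer there is one more tool, called by a JSON object that holds its "name" and its "arguments". jog_arm: Moves the arm, as the interface text tells. Its arguments: {"type":"object","properties":{"increments":{"type":"array"},"grip_force":{"type":"number"}},"required":["increments"]}

```bash
mkdir -p pics
cat > h.py <<'E'
import numpy as np, cv2
from workcell import get_obs, optics, workorder, manip
from scipy.spatial.transform import Rotation as Ro
def pt(c,u,v,d=None):
    d=float(np.median(c["depth"][v-1:v+2,u-1:u+2])) if d is None else d
    return c["R"].T@(np.linalg.inv(c["K"])@np.array([u,v,1])*d-c["t"])
def ptz(c,u,v,z):  # pixel ray meets height z
    r=c["R"].T@np.linalg.inv(c["K"])@np.array([u,v,1.]); o=-c["R"].T@c["t"]
    return o+r*(z-o[2])/r[2]
def px(c,X):
    q=c["K"]@(c["R"]@np.array(X)+c["t"]); return q[:2]/q[2]
E
python3 - <<'E'
from h import *
for n in("top","side"):
    c=optics.camera(n); cv2.imwrite(f"pics/{n}0.png",c["color"][:,:,::-1]); np.savez(n+"0.npz",**c)
    print(n,c["K"][0],-c["R"].T@c["t"],c["R"].round(2).tolist())
o=get_obs(); print(o["clock"],o["position"],o["ee_rot"],o["grip_width"],manip.tip_extent)
E
```

```text
top [476.17292335   0.         325.67841141] [ 0.30092292 -0.00551431  1.19833943] [[0.07, -1.0, 0.0], [-0.97, -0.07, -0.21], [0.21, 0.01, -0.98]]
side [502.00745543   0.         317.13248452] [-0.14542701 -0.74340595  0.73176203] [[0.73, -0.68, -0.02], [-0.37, -0.38, -0.85], [0.57, 0.63, -0.53]]
0.1 [0.2396891  0.57687386 0.25559121] [ 1.95620462e-01  9.80679467e-01 -6.39251119e-04 -9.40050342e-05] 1.000342831426959 0.025
```

View pics/top0.png

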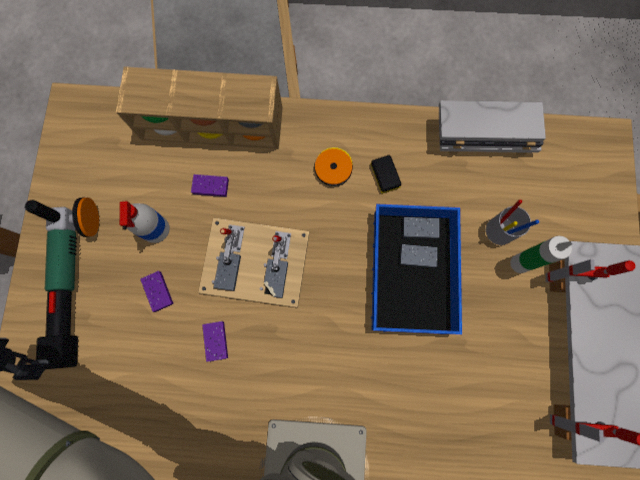

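View pics/side0.png

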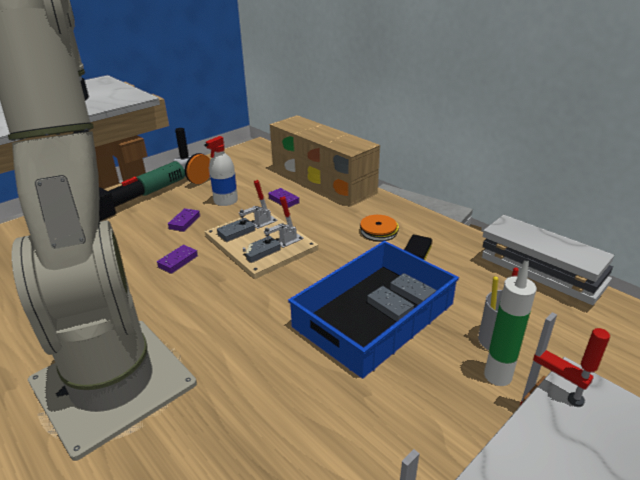

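Top view: the jig lies at about (255,262). The whole sample seems to be at (227,270) and the chipped one at (275,278), with a pale break at (268,290). The red grips are at (225,230) and (278,238). The crate is at (417,270), with its free part around (415,300).

Candidates that could be taken for the target:
- Grey sample at (227,270)
- Chipped sample at (275,278)
- Kept samples at (421,227) and (419,255)
- Purple look-alikes at (210,186), (157,291) and (215,341)

I choose (227,270) and will check it in a crop.

Run:
```python
from h import *
a=cv2.imread("pics/top0.png")[210:315,190:320]; b=cv2.imread("pics/side0.png")[170:280,195:325]
a=cv2.resize(a,(520,420),interpolation=cv2.INTER_CUBIC);
cv2.imwrite("pics/cropt.png",cv2.resize(cv2.imread("pics/top0.png")[210:310,193:313],(720,600),interpolation=cv2.INTER_CUBIC))
cv2.imwrite("pics/crops.png",cv2.resize(cv2.imread("pics/side0.png")[175:275,200:320],(720,600),interpolation=cv2.INTER_CUBIC))
```

```text
(no output)
```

View pics/cropt.png

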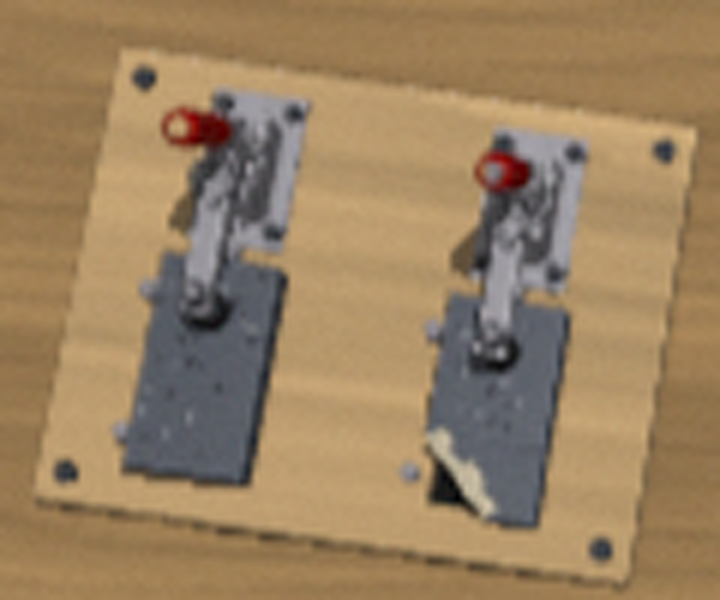

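View pics/crops.png

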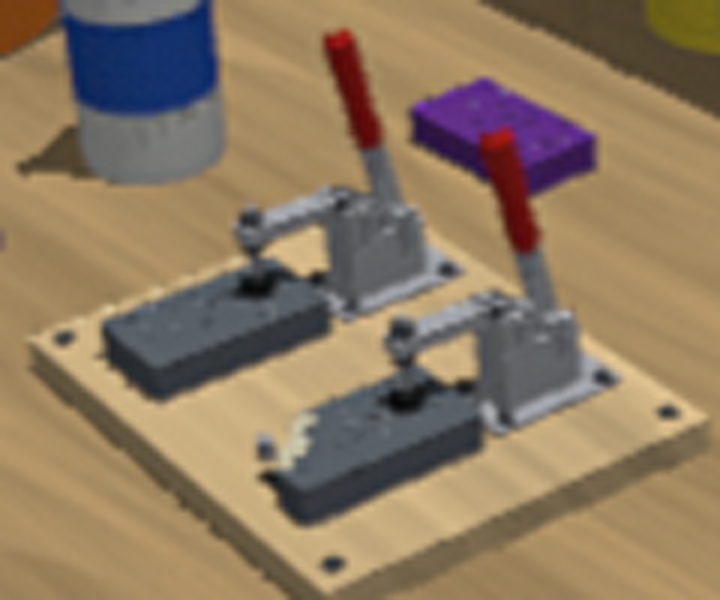

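The crops confirm it. The whole sample is the left one, at station a, with all its corners intact (crop corners (165,255), (285,272), (247,485), (123,470)). The right one has the pale break. The target clamp's grip end is at crop (180,127) from the top and (340,38) from the side.

Run:
```python
from h import *
np.set_printoptions(precision=4,suppress=True)
T=dict(np.load("top0.npz"));S=dict(np.load("side0.npz"))
def tri(a,b):
    P=[c["K"]@np.c_[c["R"],c["t"]] for c in(T,S)]
    X=cv2.triangulatePoints(P[0],P[1],np.array(a,float),np.array(b,float))[:,0]; X=X[:3]/X[3]
    e=[np.linalg.norm(px(c,X)-p) for c,p in((T,a),(S,b))]; return X,np.round(e,1)
t=lambda u,v:(193+u/6-.4,210+v/6-.4); s=lambda u,v:(200+u/6-.4,175+v/6-.4)
print("grip end",tri(t(178,127),s(340,40)))
for n,a,b in [("smp -x+y",(123,470),(105,328)),("smp -x-y",(247,485),(163,368)),("smp +x-y",(285,272),(330,302)),("jig -x-y",(625,582),(330,592)),("jig -x+y",(38,498),(32,345)),("jig +x-y",(695,128),(706,420))]:
    print(n,tri(t(*a),s(*b)))
J=np.array([ptz(T,*t(*p),.018)[:2] for p in[(122,48),(695,128),(625,582),(38,498)]])
print("jig c",J.mean(0),"yaw",[np.arctan2(*(J[i]-J[j])[::-1]) for i,j in((0,3),(1,2))],"y-edge", [np.arctan2(*(J[i]-J[j])[::-1])-np.pi/2 for i,j in((0,1),(3,2))], np.linalg.norm(J[0]-J[1]),np.linalg.norm(J[0]-J[3]))
M=np.array([ptz(T,*t(*p),.038)[:2] for p in[(165,255),(285,272),(247,485),(123,470)]])
print("smp c",M.mean(0),[np.arctan2(*(M[i]-M[j])[::-1]) for i,j in((0,3),(1,2))],np.linalg.norm(M[0]-M[1]),np.linalg.norm(M[0]-M[3]))
print("depth smp top",pt(T,220,281),pt(T,229,282))
# crate rim by blue mask
im=cv2.cvtColor(T["color"],cv2.COLOR_RGB2HSV); m=cv2.inRange(im,(105,150,60),(125,255,255)); m[:,:350]=0;m[:,480:]=0
v,u=np.nonzero(m); W=np.array([pt(T,a,b,T["depth"][b,a]) for a,b in zip(u,v)]); W=W[(W[:,2]>.065)&(W[:,2]<.085)]
print(len(W),W[:,2].mean()); r=cv2.minAreaRect(W[:,:2].astype(np.float32)); print("crate",r)
print("mat",pt(T,400,300),pt(T,435,310)); 
for p in [(405,246),(437,249),(435,265),(402,264)]: print("kept2",ptz(T,*p,.027))
```

```text
grip end (array([0.533, 0.244, 0.144]), array([0.1, 0.1]))
smp -x+y (array([0.4142, 0.2755, 0.0332]), array([0.5, 0.4]))
smp -x-y (array([0.4109, 0.2236, 0.0376]), array([0.3, 0.3]))
smp +x-y (array([0.4981, 0.2189, 0.0357]), array([0.4, 0.3]))
jig -x-y (array([0.3833, 0.0691, 0.0157]), array([0.1, 0. ]))
jig -x+y (array([0.4005, 0.3151, 0.0127]), array([0.3, 0.3]))
jig +x-y (array([0.5753, 0.0558, 0.0146]), array([0.5, 0.5]))
jig c [0.4883 0.1847] yaw [np.float64(-0.06120440959450307), np.float64(-0.07324874051728746)] y-edge [np.float64(-0.0736783534803811), np.float64(-0.07257299517831495)] 0.24729391075263857 0.1934820728049807
smp c [0.4559 0.2462] [np.float64(-0.07555353315576813), np.float64(-0.06823254402994788)] 0.050320244518997304 0.089816055821585
depth smp top [0.4307 0.2599 0.0386] [0.4298 0.2378 0.0381]
1373 0.07430272936261215
crate ((0.492725670337677, -0.21385234594345093), (0.30422455072402954, 0.2066313773393631), 1.394850492477417)
mat [ 0.4174 -0.1853  0.0086] [ 0.3988 -0.2731  0.0069]
kept2 [ 0.5514 -0.1904  0.027 ]
kept2 [ 0.5493 -0.2707  0.027 ]
kept2 [ 0.5083 -0.2665  0.027 ]
kept2 [ 0.5052 -0.1844  0.027 ]
```

{"name": "jog_arm", "arguments": {"increments": [[-0.034, -0.02, 0, 0, 0, -0.08, -1], [-0.068, -0.04, 0, 0, 0, -0.16, -1], [-0.102, -0.06, 0, 0, 0, -0.24, -1], [-0.136, -0.08, 0, 0, 0, -0.323, -1], [-0.17, -0.1, 0, 0, 0, -0.323, -1]], "grip_force": 40}}

```text
clock: 0.52
position: [0.3592, 0.4178, 0.256]
ee_rot: [0.033, 0.999, -0.0, -0.0]
ft_force: [1.2, -0.1, -0.1]
grip_width: 0.299
grasp_force: 0.0
```

{"name": "jog_arm", "arguments": {"increments": [[-0.028, -0.03, 0, 0, 0, 0, -1], [-0.056, -0.06, 0, 0, 0, 0, -1], [-0.084, -0.09, 0.02, 0, 0, 0, -1], [-0.11, -0.12, 0.03, 0, 0, 0, -1], [-0.135, -0.148, 0.04, 0, 0, 0, -1]]}}

```text
clock: 0.93
position: [0.4829, 0.2609, 0.2156]
ee_rot: [0.035, 0.999, -0.0, -0.0]
ft_force: [1.0, 0.0, -0.2]
grip_width: -0.006
grasp_force: 0.0
```

{"name": "jog_arm", "arguments": {"increments": [[-0.01, -0.012, 0.02, 0, 0, 0, -1], [-0.015, -0.0175, 0.04, 0, 0, 0, -1], [-0.015, -0.0175, 0.06, 0, 0, 0, -1], [-0.015, -0.0175, 0.06, 0, 0, 0, -1]]}}

```text
clock: 1.27
position: [0.4944, 0.2423, 0.1523]
ee_rot: [0.036, 0.999, -0.002, -0.003]
ft_force: [-2.0, -0.1, -0.1]
grip_width: -0.002
grasp_force: 0.0
```

Run:
```python
from h import *
o=get_obs(); p=o["position"]; print(p,o["ee_rot"],o["grip_width"])
c=optics.camera("side"); cv2.imwrite("pics/push.png",cv2.resize(c["color"][120:280,170:330,::-1],(600,600),interpolation=cv2.INTER_CUBIC))
print(px(c,p),px(c,p-[0,0,.025]),px(c,p-[0,0,.038]))
```

```text
[0.49444978 0.24233478 0.15233247] [ 0.03608052  0.99934352 -0.00189702 -0.00267009] -0.001983932073659209
[244.42371021 183.30982266] [245.35189979 191.94514537] [245.82708522 196.36598739]
```

View pics/push.png

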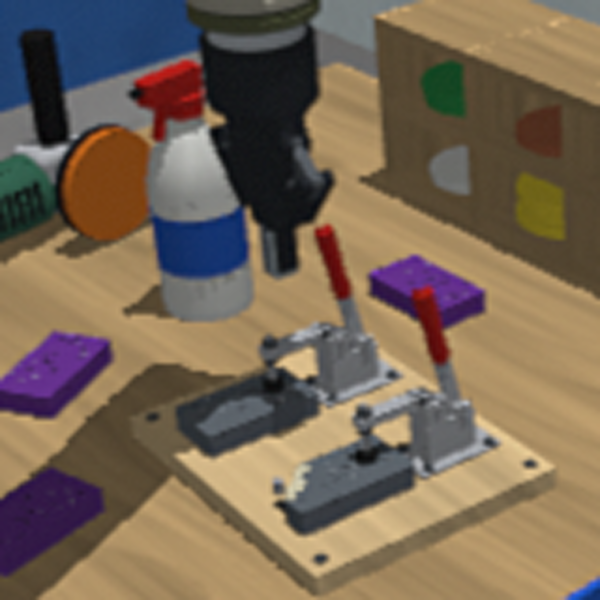

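The shut fingertips show at crop (282,272), which is pixel (245,192). That agrees with a 25 mm tip extent, and they are in line with the station a grip. Now I push the handle.

{"name": "jog_arm", "arguments": {"increments": [[-0.015, 0.001, 0, 0, 0, 0, -1], [-0.025, 0.001, 0, 0, 0, 0, -1], [-0.035, 0.001, -0.002, 0, 0, 0, -1], [-0.045, 0.001, -0.003, 0, 0, 0, -1], [-0.055, 0.001, -0.003, 0, 0, 0, -1]]}}

```text
clock: 1.73
position: [0.5516, 0.2419, 0.1602]
ee_rot: [0.035, 0.999, 0.0, 0.0]
ft_force: [-3.9, 0.7, -0.5]
grip_width: 0.002
grasp_force: 1.1
```

{"name": "jog_arm", "arguments": {"increments": [[-0.008, 0, 0.001, 0, 0, 0, -1], [-0.016, 0, 0.003, 0, 0, 0, -1], [-0.024, 0, 0.006, 0, 0, 0, -1], [-0.034, 0, 0.012, 0, 0, 0, -1], [-0.043, 0, 0.019, 0, 0, 0, -1]]}}

```text
clock: 2.15
position: [0.5956, 0.2383, 0.1405]
ee_rot: [0.035, 0.999, 0.0, 0.001]
ft_force: [-0.6, -0.0, 3.0]
grip_width: 0.002
grasp_force: 1.2
```

Run:
```python
from h import *
o=get_obs(); p=o["position"]; print(p,o["ft_force"])
c=optics.camera("side"); cv2.imwrite("pics/push2.png",cv2.resize(c["color"][120:280,170:330,::-1],(600,600),interpolation=cv2.INTER_CUBIC))
```

```text
[0.59555026 0.2383325  0.1405375 ] [-0.60394702 -0.02078152  3.04714463]
```

View pics/push2.png

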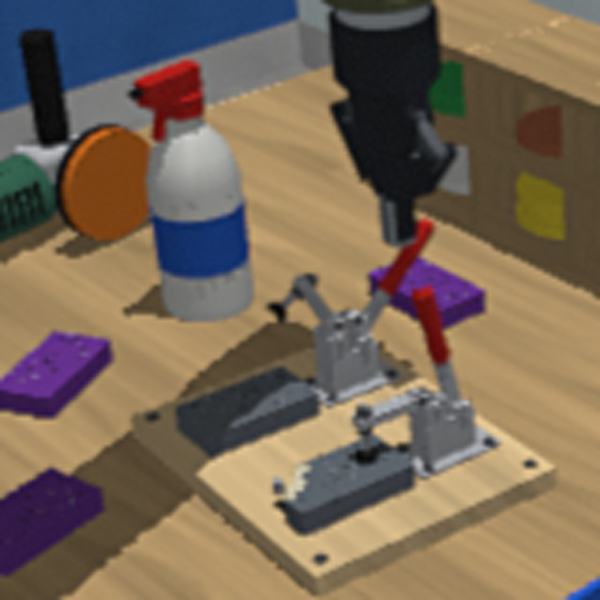

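The grip has swung to about 0.8 rad past upright (crop (410,260)) and the hold-down arm is half raised (crop (300,290)). Both samples are still in place, so I continue.

{"name": "jog_arm", "arguments": {"increments": [[-0.005, 0, 0.006, 0, 0, 0, -1], [-0.009, 0, 0.012, 0, 0, 0, -1], [-0.013, 0, 0.018, 0, 0, 0, -1], [-0.016, 0, 0.024, 0, 0, 0, -1], [-0.016, 0, 0.024, 0, 0, 0, -1]]}}

```text
clock: 2.62
position: [0.6107, 0.2369, 0.1159]
ee_rot: [0.036, 0.999, 0.0, 0.0]
ft_force: [0.6, -1.0, 3.3]
grip_width: -0.001
grasp_force: 1.2
```

{"name": "jog_arm", "arguments": {"increments": [[0.003, 0, -0.03, 0, 0, 0, -1], [0.006, 0, -0.07, 0, 0, 0, -1], [0.015, 0, -0.11, 0, 0, 0, -1], [0.055, 0, -0.115, 0, 0, 0, 1], [0.095, 0, -0.115, 0, 0, 0, 1]]}}

```text
clock: 3.03
position: [0.5162, 0.2439, 0.2339]
ee_rot: [0.036, 0.999, 0.001, 0.002]
ft_force: [-0.6, 0.5, 0.7]
grip_width: 0.275
grasp_force: 0.0
```

{"name": "jog_arm", "arguments": {"increments": [[0.03, -0.001, 0, 0, 0, 0, 1], [0.06, -0.0015, 0, 0, 0, 0, 1], [0.06, -0.0015, 0.03, 0, 0, 0, 1], [0.06, -0.0015, 0.06, 0, 0, 0, 1], [0.06, -0.0015, 0.08, 0, 0, 0, 1]]}}

```text
clock: 3.45
position: [0.4538, 0.2464, 0.1492]
ee_rot: [0.035, 0.999, -0.0, -0.001]
ft_force: [-0.1, -0.1, 0.6]
grip_width: 0.971
grasp_force: 0.0
```

Run:
```python
from h import *
o=get_obs(); p=o["position"]; print(p,o["ee_rot"],o["grip_width"])
c=optics.camera("side"); cv2.imwrite("pics/pre.png",cv2.resize(c["color"][120:280,170:330,::-1],(600,600),interpolation=cv2.INTER_CUBIC))
```

```text
[0.45384669 0.24640326 0.14917256] [ 3.48395768e-02  9.99392749e-01 -1.84579953e-04 -5.50055651e-04] 0.9710872229056798
```

View pics/pre.png

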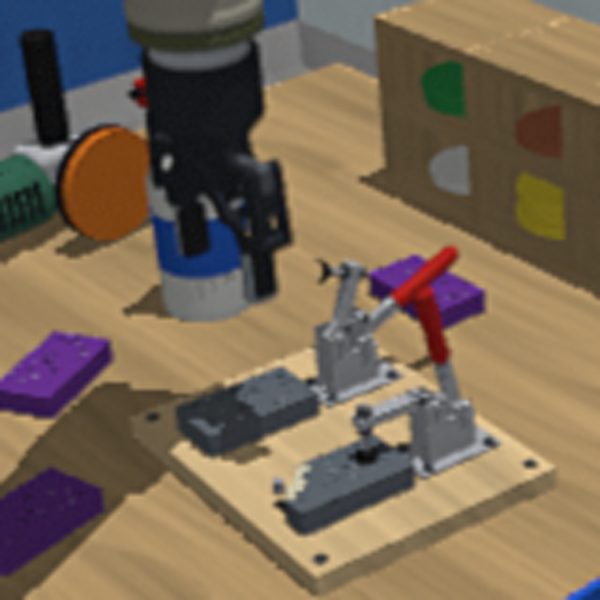

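The clamp is fully open: its grip lies back (crop (425,275)) and its arm stands up (crop (345,290)). The whole sample is still seated at crop (245,410), and the open gripper is above it. I descend and grasp.

{"name": "jog_arm", "arguments": {"increments": [[0, 0, 0.03, 0, 0, 0, 1], [0, 0, 0.06, 0, 0, 0, 1], [0, 0, 0.085, 0, 0, 0, 1], [0, 0, 0.104, 0, 0, 0, 1], [0, 0, 0.104, 0, 0, 0, 1]]}}

```text
clock: 3.92
position: [0.4532, 0.2454, 0.0441]
ee_rot: [0.035, 0.999, -0.002, -0.002]
ft_force: [-0.6, -0.3, 0.4]
grip_width: 1.005
grasp_force: 0.0
```

{"name": "jog_arm", "arguments": {"increments": [[0, 0, 0, 0, 0, 0, -1], [0, 0, 0, 0, 0, 0, -1], [0, 0, 0, 0, 0, 0, -1], [0, 0, 0, 0, 0, 0, -1], [0, 0, 0, 0, 0, 0, -1]], "grip_force": 40}}

```text
clock: 4.33
position: [0.4563, 0.2474, 0.0494]
ee_rot: [0.035, 0.999, 0.001, 0.001]
ft_force: [-1.0, -1.1, 5.0]
grip_width: 0.573
grasp_force: 41.5
```

{"name": "jog_arm", "arguments": {"increments": [[0, 0, -0.004, 0, 0, 0, -1], [0, 0, -0.01, 0, 0, 0, -1], [0, 0, -0.02, 0, 0, 0, -1], [0, 0, -0.03, 0, 0, 0, -1], [0, 0, -0.03, 0, 0, 0, -1]], "grip_force": 60}}

```text
clock: 4.75
position: [0.4564, 0.2473, 0.0801]
ee_rot: [0.035, 0.999, 0.001, 0.001]
ft_force: [0.5, -0.0, -2.2]
grip_width: 0.568
grasp_force: 63.3
```

Run:
```python
from h import *
o=get_obs(); p=o["position"]; print(p,o["ft_force"],o["torque"],o["grip_width"],o["grasp_force"])
c=optics.camera("side"); cv2.imwrite("pics/lift.png",cv2.resize(c["color"][120:280,170:330,::-1],(600,600),interpolation=cv2.INTER_CUBIC))
print(px(c,p-[0,0,.025]))
```

```text
[0.4563857  0.24731564 0.08008566] [ 0.49174535 -0.0267598  -2.15981832] [ 0.01075591 -0.10399877  0.01212413] 0.5684041657357809 63.321980237960815
[235.08497164 220.3842532 ]
```

View pics/lift.png

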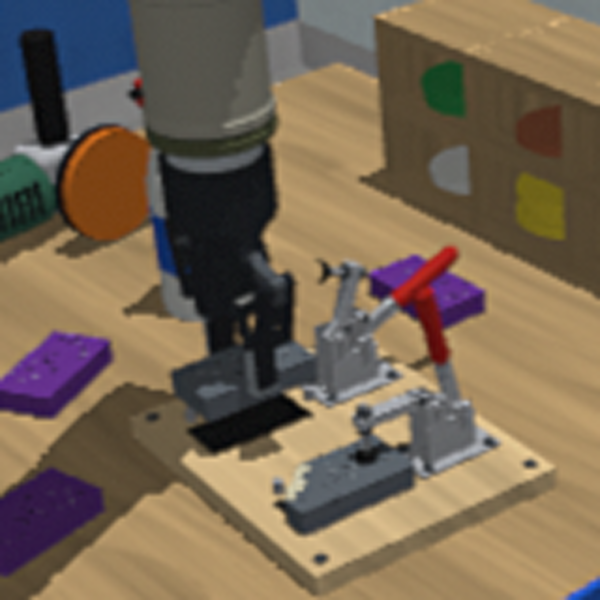

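The sample is held level (crop (240,375)) above the empty seat, its weight reads 2.2 N, and the chipped one is still clamped. I lift it higher and carry it across.

{"name": "jog_arm", "arguments": {"increments": [[0, 0, -0.025, 0, 0, 0, -1], [0, 0, -0.055, 0, 0, 0, -1], [0, 0, -0.085, 0, 0, 0, -1], [0, 0, -0.115, 0, 0, 0, -1], [0, -0.02, -0.13, 0, 0, 0, -1]]}}

```text
clock: 5.22
position: [0.4541, 0.2304, 0.2109]
ee_rot: [0.033, 0.999, 0.002, 0.002]
ft_force: [-0.0, 0.2, -3.2]
grip_width: 0.561
grasp_force: 63.5
```

{"name": "jog_arm", "arguments": {"increments": [[0, -0.03, 0, 0, 0, 0, -1], [0, -0.065, 0, 0, 0, 0, -1], [0, -0.1, 0, 0, 0, 0, -1], [0, -0.135, 0, 0, 0, 0, -1], [0, -0.17, 0, 0, 0, 0, -1]]}}

```text
clock: 5.63
position: [0.4411, 0.0554, 0.2072]
ee_rot: [0.035, 0.999, 0.0, -0.0]
ft_force: [1.0, 0.2, -1.9]
grip_width: 0.562
grasp_force: 63.5
```

{"name": "jog_arm", "arguments": {"increments": [[0, -0.035, 0, 0, 0, 0, -1], [0, -0.07, 0, 0, 0, 0, -1], [0, -0.105, 0, 0, 0, 0, -1], [0, -0.14, 0, 0, 0, 0, -1], [0, -0.175, 0, 0, 0, 0, -1]]}}

```text
clock: 6.05
position: [0.4287, -0.1192, 0.2073]
ee_rot: [0.035, 0.999, 0.0, 0.0]
ft_force: [1.0, -0.3, -3.2]
grip_width: 0.569
grasp_force: 63.5
```

{"name": "jog_arm", "arguments": {"increments": [[0, -0.03, 0, 0, 0, -0.03, -1], [0, -0.06, 0, 0, 0, -0.06, -1], [0, -0.085, 0, 0, 0, -0.09, -1], [0, -0.099, 0, 0, 0, -0.095, -1], [0, -0.099, 0, 0, 0, -0.095, -1]]}}

```text
clock: 6.47
position: [0.4213, -0.2195, 0.2073]
ee_rot: [-0.01, 1.0, -0.0, -0.0]
ft_force: [-0.3, 0.1, -3.1]
grip_width: 0.564
grasp_force: 63.5
```

Run:
```python
from h import *
o=get_obs(); p=o["position"]; print(p,o["ee_rot"],o["ft_force"],o["grip_width"],o["grasp_force"])
c=optics.camera("top"); cv2.imwrite("pics/over.png",cv2.resize(c["color"][190:350,340:500,::-1],(600,600),interpolation=cv2.INTER_CUBIC))
```

```text
[ 0.42131475 -0.21953058  0.20731733] [-9.91253567e-03  9.99950746e-01 -4.88642030e-04 -9.19880228e-05] [-0.25595849  0.11416651 -3.07365412] 0.5642450625804148 63.46680521965027
```

View pics/over.png

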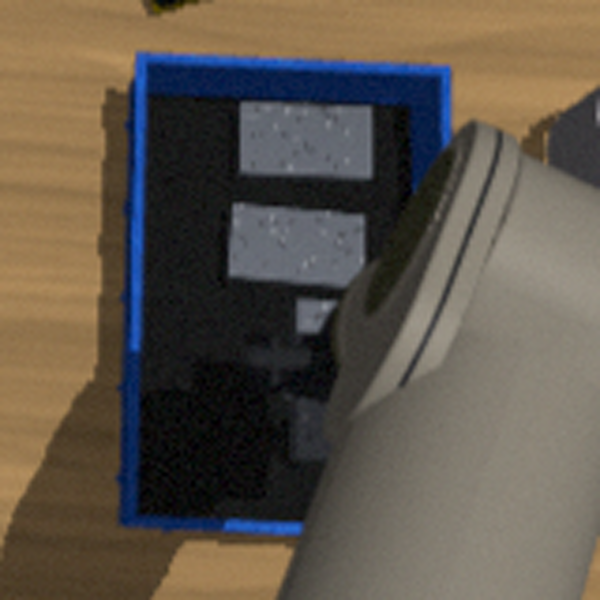

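The sample's +x end (crop (315,315)) sits over the free half and short of kept2, whose lower edge is at crop y≈285. I lower it gently.

{"name": "jog_arm", "arguments": {"increments": [[0, 0, 0.03, 0, 0, 0, -1], [0, 0, 0.06, 0, 0, 0, -1], [0, 0, 0.085, 0, 0, 0, -1], [0, 0, 0.105, 0, 0, 0, -1], [0, 0, 0.12, 0, 0, 0, -1]]}}

```text
clock: 6.93
position: [0.4217, -0.2145, 0.0853]
ee_rot: [-0.013, 1.0, 0.001, -0.001]
ft_force: [0.3, 0.3, -1.6]
grip_width: 0.569
grasp_force: 63.4
```

{"name": "jog_arm", "arguments": {"increments": [[0, 0, 0.014, 0, 0, 0, -1], [0, 0, 0.026, 0, 0, 0, -1], [0, 0, 0.035, 0, 0, 0, -1], [0, 0, 0.04, 0, 0, 0, -1], [0, 0, 0.04, 0, 0, 0, -1]]}}

```text
clock: 7.35
position: [0.422, -0.2154, 0.0465]
ee_rot: [-0.012, 1.0, 0.0, -0.001]
ft_force: [0.0, 0.8, -2.4]
grip_width: 0.567
grasp_force: 63.4
```

{"name": "jog_arm", "arguments": {"increments": [[0, 0, 0.001, 0, 0, 0, -1], [0, 0, 0.002, 0, 0, 0, -1], [0, 0, 0.003, 0, 0, 0, -1], [0, 0, 0.004, 0, 0, 0, -1], [0, 0, 0.004, 0, 0, 0, -1]]}}

```text
clock: 7.77
position: [0.4225, -0.2162, 0.0435]
ee_rot: [-0.012, 1.0, 0.0, 0.0]
ft_force: [-0.3, -0.3, -2.6]
grip_width: 0.563
grasp_force: 63.4
```

{"name": "jog_arm", "arguments": {"increments": [[0, 0, 0.001, 0, 0, 0, -1], [0, 0, 0.002, 0, 0, 0, -1], [0, 0, 0.003, 0, 0, 0, -1], [0, 0, 0.003, 0, 0, 0, -1]]}}

```text
clock: 8.1
position: [0.4222, -0.2162, 0.0402]
ee_rot: [-0.012, 1.0, 0.0, -0.0]
ft_force: [0.2, 0.5, -2.4]
grip_width: 0.563
grasp_force: 63.4
```

{"name": "jog_arm", "arguments": {"increments": [[0, 0, 0.001, 0, 0, 0, -1], [0, 0, 0.0015, 0, 0, 0, -1], [0, 0, 0.0015, 0, 0, 0, -1]]}}

```text
clock: 8.35
position: [0.4224, -0.2162, 0.0388]
ee_rot: [-0.012, 1.0, 0.0, -0.0]
ft_force: [0.5, -0.8, -2.9]
grip_width: 0.571
grasp_force: 63.4
```

{"name": "jog_arm", "arguments": {"increments": [[0, 0, 0.001, 0, 0, 0, -1], [0, 0, 0.0015, 0, 0, 0, -1], [0, 0, 0.0015, 0, 0, 0, -1]]}}

```text
clock: 8.6
position: [0.4224, -0.2163, 0.0385]
ee_rot: [-0.012, 1.0, 0.001, -0.0]
ft_force: [-8.5, 4.1, 21.4]
grip_width: 0.564
grasp_force: 66.1
```

The sample is on the mat, with a clear contact force. I ease off 1 mm, release and withdraw.

{"name": "jog_arm", "arguments": {"increments": [[0, 0, -0.001, 0, 0, 0, -1], [0, 0, -0.001, 0, 0, 0, 0.4], [0, 0, -0.001, 0, 0, 0, 0.6], [0, 0, -0.001, 0, 0, 0, 0.8], [0, 0, -0.001, 0, 0, 0, 0.8]]}}

```text
clock: 9.02
position: [0.4225, -0.2163, 0.0383]
ee_rot: [-0.012, 1.0, -0.0, 0.0]
ft_force: [0.1, -0.2, -0.4]
grip_width: 0.903
grasp_force: 0.0
```

{"name": "jog_arm", "arguments": {"increments": [[0, 0, -0.01, 0, 0, 0, 0.8], [0, 0, -0.035, 0, 0, 0, 0.8], [0, 0, -0.07, 0, 0, 0, 0.8], [0, 0, -0.105, 0, 0, 0, 0.8], [0, 0, -0.14, 0, 0, 0, 0.8]]}}

```text
clock: 9.43
position: [0.4218, -0.2166, 0.1805]
ee_rot: [-0.012, 1.0, -0.0, -0.0]
ft_force: [1.1, 0.9, 0.2]
grip_width: 0.897
grasp_force: 0.0
```

{"name": "jog_arm", "arguments": {"increments": [[0.0, 0.035, -0.03, 0, 0, 0, 0.8], [0.0, 0.07, -0.05, 0, 0, 0, 0.8], [0.0, 0.105, -0.05, 0, 0, 0, 0.8], [0.0, 0.14, -0.05, 0, 0, 0, 0.8], [0.0, 0.17, -0.05, 0, 0, 0, 0.8]]}}

```text
clock: 9.85
position: [0.418, -0.0443, 0.2297]
ee_rot: [-0.012, 1.0, 0.0, 0.001]
ft_force: [0.6, -0.1, 0.1]
grip_width: 0.898
grasp_force: 0.0
```

Run:
```python
from h import *
o=get_obs(); print(o["position"],o["ft_force"],o["grip_width"])
c=optics.camera("side"); cv2.imwrite("pics/end.png",c["color"][:,:,::-1])
T=optics.camera("top"); im=T["color"]
for d,p in ((c,(345,322)),): print(pt(d,*p))
# heights of the placed sample's top within crate (expect .027)
P=[]
for X in [(.39,-.2155,.027),(.42,-.2155,.027),(.455,-.2,.027),(.455,-.23,.027),(.39,-.2,.027),(.39,-.23,.027)]:
    print(X,[pt(d,*np.round(px(d,X)).astype(int)).round(4).tolist() for d in(T,c)])
```

```text
[ 0.41801976 -0.04425129  0.22972503] [ 0.58392355 -0.05323738  0.05488207] 0.8984329303871484
[ 0.4096253  -0.20606063  0.02591129]
(0.39, -0.2155, 0.027) [[0.391, -0.2149, 0.0285], [0.3895, -0.2147, 0.0255]]
(0.42, -0.2155, 0.027) [[0.4201, -0.214, 0.0286], [0.4225, -0.2136, 0.0254]]
(0.455, -0.2, 0.027) [[0.4562, -0.2008, 0.0274], [0.456, -0.1988, 0.0255]]
(0.455, -0.23, 0.027) [[0.4559, -0.2306, 0.0266], [0.4561, -0.23, 0.026]]
(0.39, -0.2, 0.027) [[0.3901, -0.2005, 0.0273], [0.3912, -0.1985, 0.0244]]
(0.39, -0.23, 0.027) [[0.3896, -0.2296, 0.0282], [0.3921, -0.229, 0.0254]]
```

View pics/end.png

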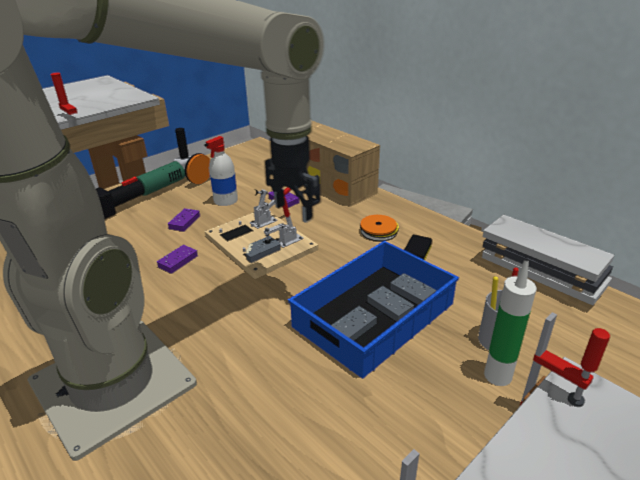

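The sample lies flat in the crate's free half at pixel (355,322), its top about 27 mm above the bench. The chipped one is still clamped at (265,248), the crate hasn't moved, and the robot is touching nothing.

```bash
python3 -c "
from h import *
print(workorder.hand_in())"
```

```text
the job is handed in; nothing more can be done
None
```

The job is handed in (no verdict came back): the whole sample lies flat, polished face up, on the mat in the crate's free half; the broken one is still clamped, and the last picture shows nothing else moved.

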